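# Close the garlic keeper and take the loose bulb with the tongs

### The job

One garlic bulb has been taken out of the keeper for the oven. First close the keeper's hinged lid fully so the other bulbs stay fresh; then grip the kitchen tongs, close their jaws squarely on the loose bulb and hold it up with its underside more than 10 cm above the worktop, touching the bulb only with the tongs and leaving the lemon, the mustard jar and the spice jar alone. Finish while still holding: keep the bulb lifted in the squeezed tongs, do not put it down or let go.

Things in the scene. Friction and masses are not known exactly. Their poses are not given: they have to be found in the camera images.
- keeper: Garlic keeper: white glazed open box, 130 mm (x) x 180 mm (y) x 80 mm high, walls 6 mm, fixed to the worktop, two more bulbs inside. Origin: centre of its underside; its front faces -x of its own frame, the lid's hinge runs along its rear (+x) top rim.
- keeper_lid (a joint): Hinge of the keeper's flat wooden lid. 0 = closed flat on the rim, grows as it opens (rad, 1.5 at most). The hinge is stiff: the lid stays at any angle; about 2 N down on its free edge moves it. It starts part open (0.5 to 0.9), slanting up from the rear rim over the box, so that its upper side can be pushed down from above. Closed, its upper side is 90 mm above the worktop.
- keeper_lid_hinge (a point): Middle of the lid's hinge line, on the keeper's rear top rim; the closed lid reaches about 130 mm from here toward the keeper's front.
- lid_edge (a point): Middle of the lid's free (front) edge, on its upper side; the lid is a plain 10 mm board, 130 x 180 mm, with a 14 mm finger tab here
- tongs: Loose stainless spring tongs, 255 mm long, 34 mm high, 0.12 kg, lying so that the arms move horizontally. Origin: on the centreline at worktop level, where to grip; +x points to the jaws, pivot at x = -100 mm. Arms: 3 mm strips, z = 8 to 26 mm, flat from x = -35 to +35 mm, there 46 mm over both when open, 30 mm on the bulb. A spring opens them (7 N at the grip, 10 N when on the bulb).
- tongs_jaws (a point): Point midway between the jaws, 100 mm ahead of the tongs' origin, 17 mm above their underside. The jaws are shallow V-shaped plates 44 mm long and 34 mm high (z = 0 to 34 mm), open about 78 mm apart at their ends. Jaws move twice as far as the grip.
- tongs_left (a joint): Angle of the left arm of the tongs: 0 = open, grows as they are squeezed, about 0.08 on the bulb, 0.14 at most. The right arm moves alike.
- garlic: The loose garlic bulb standing on the worktop, 56 mm across and 56 mm high, about 35 g. Origin: centre of its underside.
- lemon: Bystander: yellow lemon, 71 x 53 x 51 mm. Origin: centre of its underside.
- mustard_jar: Bystander: mustard jar, 62 mm across, 90 mm high. Origin: centre of its underside.
- spice_jar: Bystander: small spice jar, 43 mm across, 85 mm high. Origin: centre of its underside.

How it is judged:
On the way, in this order (a step that is already met when the one before it is completed fails the run):
1. the keeper's lid is closed while the bulb still stands on the worktop (value of joint keeper_lid below 0.06 rad and height (world z) of garlic below 0.02 m), for 0.2 s.
2. the bulb is lifted clear between the jaws of the tongs (height (world z) of garlic above 0.05 m and distance between garlic and tongs_jaws below 0.042 m and contact force between tongs and garlic above 1 N), for 0.2 s.
At the end, for the whole second after the job is handed in: Lid under 0.06 rad; bulb held still (under 0.05 m/s) within 42 mm of the jaw point, bulb and jaws over 0.10 m up; tongs squeezed over 0.015 rad and pressing on the bulb over 1 N, fingers on the tongs over 2 N; neither robot nor keeper touches the bulb, nor the keeper the tongs (value of joint keeper_lid below 0.06 rad and height (world z) of each of garlic, tongs_jaws above 0.1 m and distance between garlic and tongs_jaws below 0.042 m and value of joint tongs_left above 0.015 rad and contact force between tongs and garlic above 1 N and contact force between the fingers and tongs above 2 N and contact force between each of the arm, the fingers, keeper and garlic below 0.1 N and contact force between keeper and tongs below 0.1 N and linear speed of garlic below 0.05 m/s); the arm keeps its last pose, push and grip.
It fails at once if the robot touches the loose bulb itself (contact force between any of the fingers, the arm and garlic above 0.5 N).
It fails at once if a bystander is moved more than 3 cm (distance of any of lemon, mustard_jar, spice_jar from where it was at the start of the episode above 0.03 m).
It also fails if it takes over 64 s, if anything falls off the work surface, if the arm or the gripper's body presses on something with over 40 N, if the wrist force passes 120 N, or if a joint passes its speed limit or range.

### The arm

A 6-joint arm with a two-finger parallel gripper is mounted at the origin on a cart in front of the work surface, level with it; the furniture and walls round the work are solid. World frame = base frame: x ahead of the robot, y to its left, z up, the work surface at z = 0. Lengths are in m, angles in rad, forces in N, time in s.
With the tool pointing down it reaches from about 0.25 to 0.775 m from the base axis. Payload 4 kg.
Tool frame: the origin (TCP) lies at the very end of the fingers, on their centre line; the grasp point (between the pads) lies 19 mm behind it; z points along the fingers, y is the line along which they close (so a half turn about z gives the same grasp; the last joint's range is limited). The gripper opens to 85 mm and grips with 20 to 120 N. Pads are 22 mm wide; open, the fingers measure 114 mm over their backs; the gripper's body (76 mm by 85 mm) begins 54 mm behind the grasp point. The pads swing forward as they close: fully open they stand 13 mm farther back than shut.
Start: joints at [-1.284, 0.087, 1.371, -0, 1.684, -0.103], TCP at [0.209, -0.509, 0.231] pointing down, gripper open.
Joint ranges: [-3.1, 3.1], [-0.76, 2.03], [0.27, 2.55], [-1.08, 4.22], [0.17, 2.65], [-2.57, 2.57]. Speed limits (rad/s): [2.79, 2.79, 3.14, 3.14, 3.14, 3.14].

### API

Orientations are given as [roll, pitch, yaw] about the fixed x, y, z axes, in that order (R = Rz(yaw) Ry(pitch) Rx(roll)).
In Python, from rig import env gives the robot as it stands.
- The arm moves only by the shell command python3 drive.py 'ROWS' [FORCE]. ROWS is rows parted by semicolons, their numbers by spaces, 1 to 5 of them, each of 7 numbers: the opening from 0.0 (shut) to 1.0 (fully open), then dx, dy, dz in m, then a rotation vector rx, ry, rz in rad; each row shifts and turns the commanded pose from where the row before left it, along the tool's axes as they then stand; what a row does not reach is not made up. A row lasts 1/12 s, in which the tool goes at most 0.0417 m and 0.125 rad, less where a joint would pass 70% of its speed; a pose out of reach is approached as far as the arm can. The fingers move at their own pace and stop on an object; FORCE is the grip in N (left out, the last holds). Time passes only in rows, so rows that do not move let the fingers close. It prints the time, the measured TCP pose, the force, the opening and the grip force at its end.
- env.observe(): the state, without advancing time (a new reading comes with each control period).
- env.grab_frame(name): name is "scene" or "top"; returns the picture (420x560x3 uint8, red, green, blue); there is no depth.
- env.camera_info(name): a dict with "mtx" (3x3 intrinsics, pixels), "dist_coeffs" ([k1, k2, p1, p2, k3] as OpenCV has them; the pictures are not rectified), "extrinsics" (4x4, takes a point from camera to world coordinates). Camera axes: x right, y down, z forward; pixel columns grow to the right and rows downward; lengths in m; the calibration is good to about 2 mm. A picture is of the moment at which its call begins. camera_info takes no time and is no camera call.
- env.hand_in(): hands the job in; it is judged then, once.
The state is a dict: "t": time; "q": joint angles; "qvel": joint speeds; "joint_efforts": joint torques, N m; "eef_pos": TCP position; "ee_rot": TCP orientation; "contact_force": force on the tool from outside, world axes, zero at the start; "wrist_torque": the same for the moment, N m; "gripper_width": opening from 0.0 (shut) to 1.0 (fully open); "gripper_force": force on a finger pad.
Only numpy, scipy, OpenCV 4.12 (cv2) and the standard library are available. Lean on these libraries where they do the work, as an engineer would, in place of code of your own. Each camera call takes 0.05 s, during which the arm holds its last target. There are 200 camera calls.

## Working session

There is one attempt and no reset: what is moved stays moved. The work goes in short steps, Python scripts to look and compute and a shell command to move; the robot and the scene stay as the last step left them, time stands still between calls to the robot, and variables do not carry over. Pictures are saved under pics/ and viewed, at most 12 in all, crops included, and the job is handed in when it is done.

```bash
mkdir -p pics; ls
python3 - <<'E'
from rig import env
import cv2
for n in("scene","top"):
    cv2.imwrite(f"pics/{n}0.png",env.grab_frame(n)[:,:,::-1])
    c=env.camera_info(n);print(c)
print(env.observe())
E
```

```text
drive.py
pics
rig.py
{'mtx': array([[533.57381986,   0.        , 278.9431425 ],
       [  0.        , 533.57381986, 211.98561901],
       [  0.        ,   0.        ,   1.        ]]), 'dist_coeffs': array([0.01699682, 0.        , 0.        , 0.        , 0.        ]), 'extrinsics': array([[-0.68272053, -0.56849396,  0.45902864, -0.28319067],
       [-0.73040432,  0.51373718, -0.45009292,  0.68359849],
       [ 0.02005503, -0.64256418, -0.76596937,  1.43895252],
       [ 0.        ,  0.        ,  0.        ,  1.        ]])}
{'mtx': array([[384.06502922,   0.        , 284.6438918 ],
       [  0.        , 384.06502922, 212.35141183],
       [  0.        ,   0.        ,   1.        ]]), 'dist_coeffs': array([0.02029005, 0.        , 0.        , 0.        , 0.        ]), 'extrinsics': array([[ 0.00542118, -0.98905654,  0.14743737,  0.34722154],
       [-0.99997501, -0.00469296,  0.00528658, -0.08330866],
       [-0.0045368 , -0.14746235, -0.98905727,  1.16308256],
       [ 0.        ,  0.        ,  0.        ,  1.        ]])}
{'t': 0.1, 'q': array([-1.28410865e+00,  8.79285477e-02,  1.37210936e+00,  3.27835095e-06,
        1.68359661e+00, -1.03100418e-01]), 'qvel': array([-0.00050363, -0.00157934, -0.00376011,  0.00129012,  0.00094963,
        0.00121976]), 'joint_efforts': array([ 1.98509792e-03, -3.53015435e+01, -3.14217997e+01, -3.80872398e-04,
        7.97274231e-03, -2.86823088e-06]), 'eef_pos': array([ 0.20886625, -0.50831806,  0.23022707]), 'ee_rot': array([-3.13956196e+00, -2.13386016e-04,  3.89788244e-01]), 'contact_force': array([-0.09861104, -0.60897439,  0.05303613]), 'wrist_torque': array([0.01572716, 0.01150097, 0.06646899]), 'gripper_force': 0.0, 'gripper_width': 0.9994735448236924}
```

View pics/scene0.png

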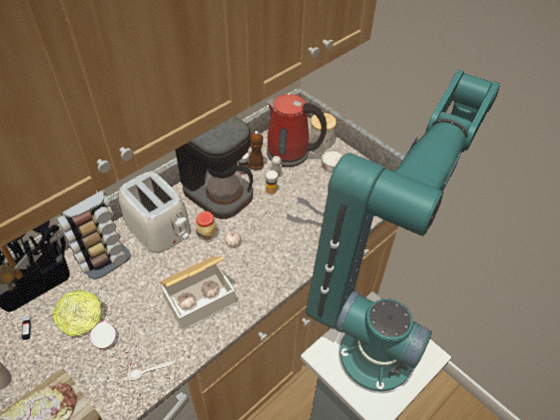

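View pics/top0.png

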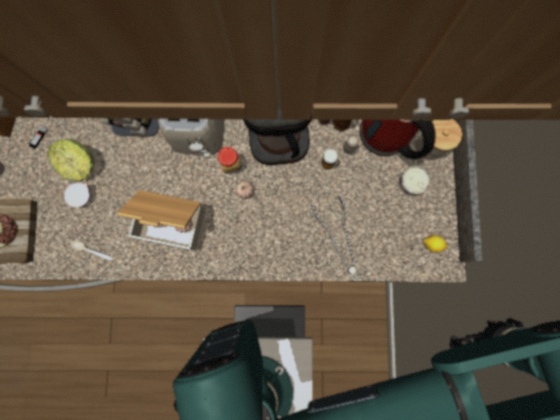

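The top view shows the keeper near (165,220) and the bulb at (245,189). The tongs run from their pivot at (352,270) to jaws at about (313,205) and (340,200). The mustard jar is at (228,160), the spice jar at (330,158) and the lemon at (434,243). I'll enlarge this area.

Run:
```python
import cv2
t=cv2.imread("pics/top0.png")
cv2.imwrite("pics/c1.png",cv2.resize(t[140:285,105:265],None,fx=4,fy=4,interpolation=cv2.INTER_CUBIC)[:580])
cv2.imwrite("pics/c2.png",cv2.resize(t[140:285,225:375],None,fx=4,fy=4,interpolation=cv2.INTER_CUBIC)[:580])
```

```text
(no output)
```

View pics/c1.png

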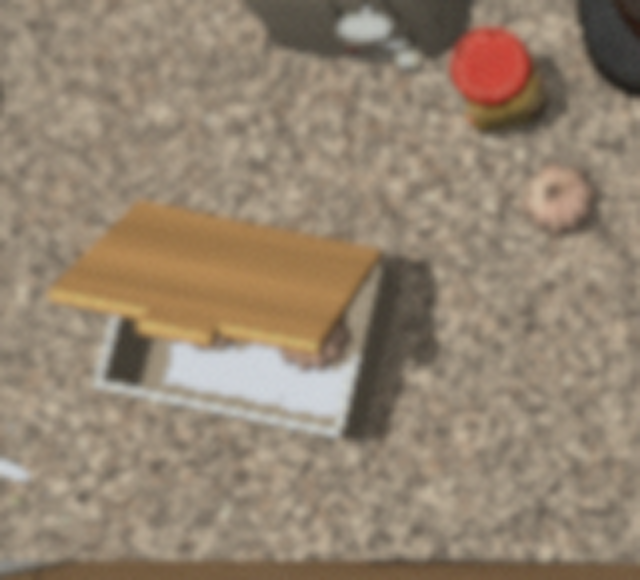

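View pics/c2.png

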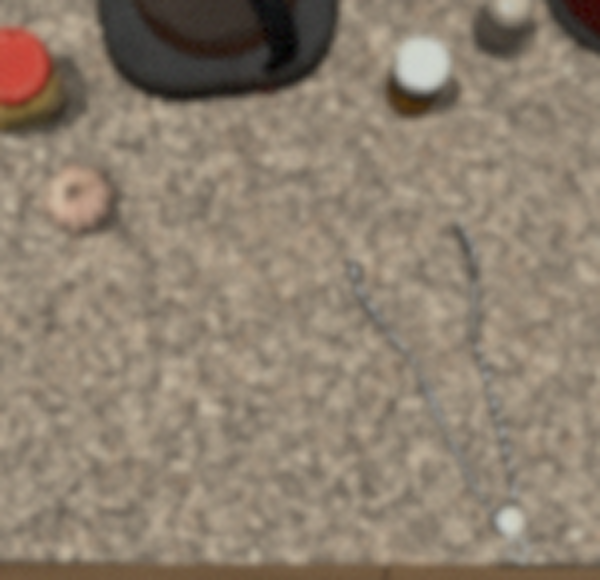

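Crop 1:
- Lid hinge corners are at (140,203) and (382,252), free corners at (50,297) and (318,345), and the tab at (178,335).
- Rim front corners are at (97,385) and (345,436).
- The bulb is at (560,198).

Crop 2:
- The tongs pivot is at (510,521).
- The jaw tips are at (354,268) and (460,230).

```bash
cat > h.py <<'E'
from rig import env
import cv2, numpy as np
from scipy.spatial.transform import Rotation as R
def ray(u,v,z,n="top"):
    c=env.camera_info(n)
    p=cv2.undistortPoints(np.array([[[u,v]]],float),c["mtx"],c["dist_coeffs"])[0,0]
    T=c["extrinsics"]; d=T[:3,:3]@[p[0],p[1],1]; o=T[:3,3]
    return o+d*(z-o[2])/d[2]
def crop(x,y,ox,oy,z,f=4): return ray(ox+(x+.5)/f-.5,oy+(y+.5)/f-.5,z)
def proj(P,n="top"):
    c=env.camera_info(n);T=np.linalg.inv(c["extrinsics"])
    return cv2.projectPoints(np.array(P,float).reshape(-1,1,3),cv2.Rodrigues(T[:3,:3])[0],T[:3,3],c["mtx"],c["dist_coeffs"])[0][:,0]
def delta(pos,rpy):  # tool-axes shift and rotvec from now
    o=env.observe();r=R.from_euler("xyz",o["ee_rot"]);g=R.from_euler("xyz",rpy)
    return np.round(r.inv().apply(np.array(pos)-o["eef_pos"]),4),np.round((r.inv()*g).as_rotvec(),3)
E
python3 - <<'E'
from h import *
np.set_printoptions(precision=4,suppress=True)
a=lambda x,y,z:crop(x,y,105,140,z); b=lambda x,y,z:crop(x,y,225,140,z)
print("rim fl,fr,rr",a(97,385,.08),a(345,436,.08),a(384,257,.085))
print("hinge",a(140,203,.09),a(382,252,.09))
print("free",a(50,297,.17),a(318,345,.17))
print("garlic",a(560,198,.028),b(80,198,.028),"must",a(490,66,.09),"spice",b(422,65,.085))
p,l,r=b(510,521,.034),b(354,268,.034),b(460,230,.034)
m=(l+r)/2;d=(m-p)[:2];L=np.linalg.norm(d);d/=L
print(p,l,r,np.linalg.norm(l-r),L,"yaw",np.arctan2(d[1],d[0]),"origin from pivot",p[:2]+.1*d,"jaw",p[:2]+.2*d)
print(b(410,350,.02),b(475,345,.02))
E
```

```text
rim fl,fr,rr [0.4395 0.3616 0.08  ] [0.4043 0.1855 0.08  ] [0.5312 0.1618 0.085 ]
hinge [0.5685 0.3355 0.09  ] [0.5339 0.1622 0.09  ]
free [0.4892 0.3589 0.17  ] [0.4585 0.1832 0.17  ]
garlic [0.5867 0.0438 0.028 ] [0.5867 0.0438 0.028 ] must [0.6705 0.0894 0.09  ] spice [ 0.674  -0.2085  0.085 ]
[ 0.3477 -0.274   0.034 ] [ 0.5332 -0.162   0.034 ] [ 0.5623 -0.2412  0.034 ] 0.08443019737342546 0.21275312803752802 yaw 0.347298272255678 origin from pivot [ 0.4417 -0.24  ] jaw [ 0.5357 -0.206 ]
[ 0.4736 -0.2044  0.02  ] [ 0.4776 -0.253   0.02  ]
```

```bash
R="0 .0271 -.0306 0 0 0 0"; python3 drive.py '0 .0271 -.0306 0 0 0 0;0 .0271 -.0306 0 0 0 0;0 .0271 -.0306 0 0 0 0;0 .0271 -.0306 0 0 0 0;0 .0271 -.0306 0 0 0 0' 30
python3 drive.py '0 .0271 -.0306 0 0 0 0;0 .0271 -.0306 0 0 0 0;0 .0271 -.0306 0 0 0 0;0 .0271 -.0306 0 0 0 0;0 .0271 -.0306 0 0 0 0'
python3 drive.py '0 .0271 -.0306 0 0 0 0;0 .0271 -.0306 0 0 0 0;0 .0271 -.0306 0 0 0 0;0 .0271 -.0306 0 0 0 0;0 .0271 -.0306 0 0 0 0'
python3 - <<'E'
from h import *
print(delta([.4775,.2637,.23],[np.pi,0,.39]),env.observe()["q"])
E
```

```text
t: 0.52
eef_pos: [0.2762, -0.3138, 0.2306]
ee_rot: [-3.14, -0.0, 0.389]
contact_force: [1.5, -0.1, -0.3]
gripper_width: 0.297
gripper_force: 0.0
t: 0.93
eef_pos: [0.3432, -0.1208, 0.231]
ee_rot: [3.141, -0.0, 0.389]
contact_force: [0.8, -0.6, 0.6]
gripper_width: 0.0
gripper_force: 0.0
t: 1.35
eef_pos: [0.4104, 0.0725, 0.2311]
ee_rot: [3.141, -0.0, 0.39]
contact_force: [0.4, -0.8, 0.4]
gripper_width: 0.001
gripper_force: 0.0
(array([ 0.1348, -0.1514,  0.001 ]), array([ 0., -0.,  0.])) [ 3.87393997e-02 -2.14823512e-01  1.65633414e+00 -3.10652143e-04
  1.69995890e+00  1.21927216e+00]
```

Next I finish the approach and push down: contact is expected around z 0.17–0.18, and the lid is closed at 0.09.

```bash
python3 drive.py '0 .027 -.0303 0 0 0 0;0 .027 -.0303 0 0 0 0;0 .027 -.0303 0 0 0 0;0 .027 -.0303 0 0 0 0;0 .027 -.0303 0 0 0 0'
python3 drive.py '0 0 0 0.02 0 0 0;0 0 0 .02 0 0 0;0 0 0 .02 0 0 0;0 0 0 .015 0 0 0;0 0 0 .015 0 0 0'
python3 drive.py '0 0 0 0.015 0 0 0;0 0 0 .015 0 0 0;0 0 0 .01 0 0 0;0 0 0 .008 0 0 0;0 0 0 0 0 0 0'
```

```text
t: 1.77
eef_pos: [0.4778, 0.2638, 0.2306]
ee_rot: [3.141, 0.001, 0.39]
contact_force: [0.3, -0.4, 0.4]
gripper_width: -0.001
gripper_force: 0.0
t: 2.18
eef_pos: [0.4774, 0.2618, 0.1398]
ee_rot: [3.141, 0.001, 0.39]
contact_force: [-0.2, 0.0, 1.9]
gripper_width: 0.002
gripper_force: 0.7
t: 2.6
eef_pos: [0.4771, 0.2614, 0.0915]
ee_rot: [3.141, 0.003, 0.39]
contact_force: [-1.0, -1.0, 0.3]
gripper_width: 0.003
gripper_force: 0.0
```

```bash
python3 drive.py '0 0 0 .002 0 0 0;0 0 0 .002 0 0 0;0 0 0 .001 0 0 0;0 0 0 0 0 0 0'
python3 - <<'E'
from h import *
cv2.imwrite("pics/top1.png",cv2.resize(env.grab_frame("scene")[180:340,130:330,::-1],None,fx=3,fy=3,interpolation=cv2.INTER_CUBIC))
E
```

```text
t: 2.93
eef_pos: [0.4784, 0.2618, 0.0905]
ee_rot: [3.141, -0.002, 0.39]
contact_force: [-2.5, -1.5, 6.0]
gripper_width: 0.0
gripper_force: 3.0
```

View pics/top1.png

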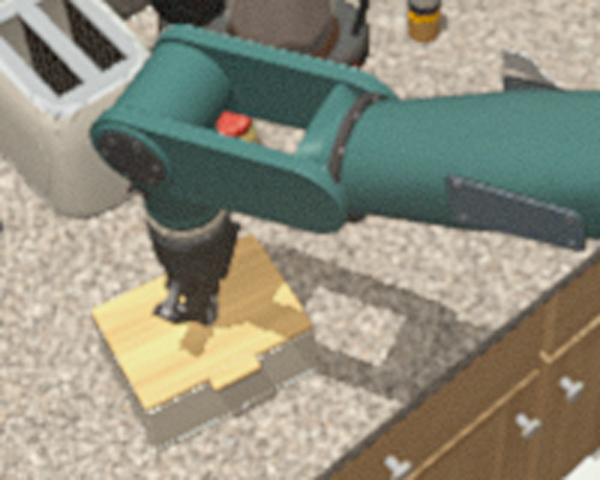

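The picture shows the lid flat on the rim, with its front corners at (147,410) and (312,328). Next I retreat and go over the tongs.

```bash
python3 drive.py '0 0 0 -.02 0 0 0;0 0 0 -.03 0 0 0;0 0 0 -.03 0 0 0;0.5 -.0176 .0346 -.01 0 0 0;1 -.0176 .0346 -.01 0 0 0'
python3 drive.py '1 -.0176 .0346 0 0 0 0;1 -.0176 .0346 0 0 0 0;1 -.0176 .0346 0 0 0 0;1 -.0176 .0346 0 0 0 0;1 -.0176 .0346 0 0 0 0'
python3 drive.py '1 -.0176 .0346 0 0 0 0;1 -.0176 .0346 0 0 0 0;1 -.0176 .0346 0 0 0 0;1 -.0176 .0346 0 0 0 0;1 -.0176 .0346 0 0 0 0'
python3 - <<'E'
from h import *
print(delta([.438,-.2415,.08],[np.pi,0,.347]),env.observe()["q"])
E
```

```text
t: 3.4
eef_pos: [0.4727, 0.185, 0.1914]
ee_rot: [3.141, -0.005, 0.394]
contact_force: [0.9, -1.8, -0.8]
gripper_width: 0.272
gripper_force: 0.0
t: 3.82
eef_pos: [0.4558, -0.0109, 0.1892]
ee_rot: [3.14, -0.002, 0.39]
contact_force: [-0.1, -0.8, 0.3]
gripper_width: 0.972
gripper_force: 0.0
t: 4.23
eef_pos: [0.44, -0.2047, 0.1893]
ee_rot: [3.14, -0.001, 0.39]
contact_force: [1.4, -0.3, -0.3]
gripper_width: 0.998
gripper_force: 0.0
(array([-0.0159,  0.0331,  0.1093]), array([ 0.002, -0.001,  0.043])) [-5.52348515e-01 -4.70606694e-02  1.59058224e+00 -5.27845544e-05
  1.59582877e+00  6.28904396e-01]
```

```bash
python3 drive.py '1 -.008 .0166 0.01 0 0 .0215;1 -.008 .0166 0.02 0 0 .0215;1 0 0 .04 0 0 0;1 0 0 .035 0 0 0;1 0 0 0 0 0 0'
python3 - <<'E'
from h import *
cv2.imwrite("pics/s2.png",cv2.resize(env.grab_frame("scene")[150:290,240:400,::-1],None,fx=4,fy=4,interpolation=cv2.INTER_CUBIC))
print(delta([.438,-.2415,.002],[np.pi,0,.347]))
print(proj([[.438,-.2415,.0],[.344,-.2755,.034],[.532,-.2075,.017]],"scene"))
E
```

```text
t: 4.65
eef_pos: [0.4329, -0.2367, 0.0759]
ee_rot: [-3.129, 0.009, 0.346]
contact_force: [-1.4, 1.4, -0.9]
gripper_width: 1.002
gripper_force: 0.0
(array([0.0021, 0.0052, 0.0776]), array([-0.008,  0.005, -0.001]))
[[323.50872186 223.34421167]
 [351.51457524 227.88561222]
 [297.77371493 209.83185796]]
```

View pics/s2.png

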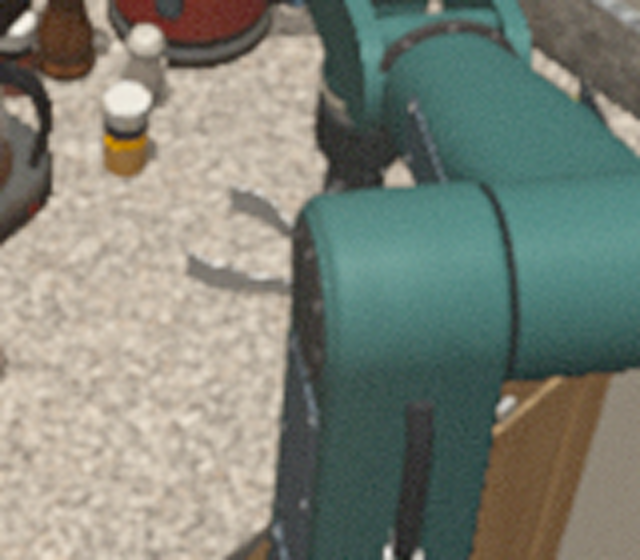

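The jaw tips' upper edges are at crop (232,190) and (190,256). I check them against the top-view estimate.

Run:
```python
from h import *
f=lambda x,y:ray(240+(x+.5)/4-.5,150+(y+.5)/4-.5,.034,"scene")
l,r=f(190,256),f(232,190);print(l,r,(l+r)/2,np.linalg.norm(l-r)); d=(l-r)[:2];print(np.arctan2(-d[0],d[1]))
print(env.observe()["eef_pos"])
```

```text
[ 0.53458127 -0.15778597  0.034     ] [ 0.56454665 -0.23748134  0.034     ] [ 0.54956396 -0.19763365  0.034     ] 0.08514267810444122
0.35964630638467227
[ 0.43486006 -0.23773178  0.07962288]
```

```bash
python3 drive.py '1 .001 .002 .025 0 0 0;1 .001 .002 .025 0 0 0;1 0 0 .015 0 0 0;1 0 0 .006 0 0 0;1 0 0 .004 0 0 0'
python3 drive.py '1 0 0 0.001 0 0 0;1 0 0 0 0 0 0'
```

```text
t: 5.12
eef_pos: [0.4423, -0.2431, 0.01]
ee_rot: [3.139, -0.002, 0.347]
contact_force: [-0.2, -0.3, 0.0]
gripper_width: 0.998
gripper_force: 0.0
t: 5.28
eef_pos: [0.4423, -0.2432, 0.0093]
ee_rot: [3.139, -0.002, 0.347]
contact_force: [0.3, -0.7, -0.8]
gripper_width: 0.999
gripper_force: 0.0
```

```bash
python3 drive.py '1 -.004 0 .004 0 0 0;1 0 0 .003 0 0 0;.6 0 0 0 0 0 0;.58 0 0 0 0 0 0;.56 0 0 0 0 0 0' 20
python3 drive.py '.54 0 0 0 0 0 0;.52 0 0 0 0 0 0;.5 0 0 0 0 0 0;.5 0 0 0 0 0 0'
```

```text
t: 5.7
eef_pos: [0.4373, -0.2439, 0.0005]
ee_rot: [3.141, -0.0, 0.347]
contact_force: [-0.5, -0.2, 0.2]
gripper_width: 0.606
gripper_force: 0.0
t: 6.03
eef_pos: [0.4378, -0.244, 0.0011]
ee_rot: [3.141, -0.001, 0.347]
contact_force: [-1.1, 1.2, 4.9]
gripper_width: 0.503
gripper_force: 8.6
```

```bash
python3 drive.py '.48 0 0 -.004 0 0 0;.48 0 0 -.008 0 0 0;.48 0 0 -.01 0 0 0;.48 0 0 -.01 0 0 0;.48 0 0 0 0 0 0'
python3 - <<'E'
from h import *
cv2.imwrite("pics/s3.png",cv2.resize(env.grab_frame("scene")[150:290,240:400,::-1],None,fx=4,fy=4,interpolation=cv2.INTER_CUBIC))
E
```

```text
t: 6.45
eef_pos: [0.4388, -0.245, 0.0353]
ee_rot: [3.137, -0.003, 0.347]
contact_force: [-0.7, -0.5, -0.9]
gripper_width: 0.479
gripper_force: 7.8
```

View pics/s3.png

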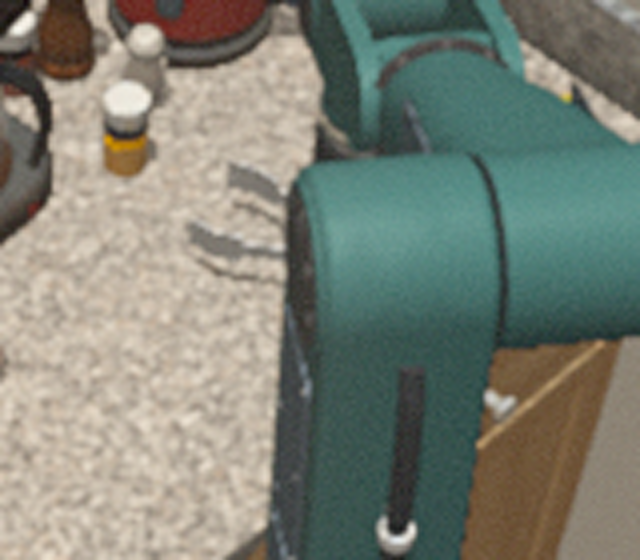

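Run:
```python
from h import *
np.set_printoptions(precision=4,suppress=True)
print("bulb scene",ray(233,240,.028,"scene"))
o=env.observe();print(o["eef_pos"],o["ee_rot"])
zt=.034+.034
f=lambda x,y:ray(240+(x+.5)/4-.5,150+(y+.5)/4-.5,zt,"scene")
l,r=f(190,224),f(230,163);m=(l+r)/2;print(l,r,m,np.linalg.norm(l-r)); d=(l-r)[:2];y=np.arctan2(-d[0],d[1])
print("yaw",y); v=(m-o["eef_pos"])[:2]; print("tipmid from TCP",np.linalg.norm(v),np.arctan2(v[1],v[0]))
img=cv2.imread("pics/scene0.png")[215:260,205:275]
cv2.imwrite("pics/b.png",cv2.resize(img,None,fx=8,fy=8,interpolation=cv2.INTER_CUBIC))
print(delta([.412,.050,.035],[np.pi,0,-.08]))
```

```text
bulb scene [0.5759 0.0494 0.028 ]
[ 0.4384 -0.2447  0.0343] [ 3.1382 -0.0022  0.3468]
[ 0.5403 -0.1618  0.068 ] [ 0.5676 -0.2358  0.068 ] [ 0.554  -0.1988  0.068 ] 0.07890691035086764
yaw 0.3529994398081018
tipmid from TCP 0.12439170822124011 0.37746662841866857
(array([ 0.0754, -0.2861, -0.0015]), array([ 0.003, -0.003,  0.427]))
```

View pics/b.png

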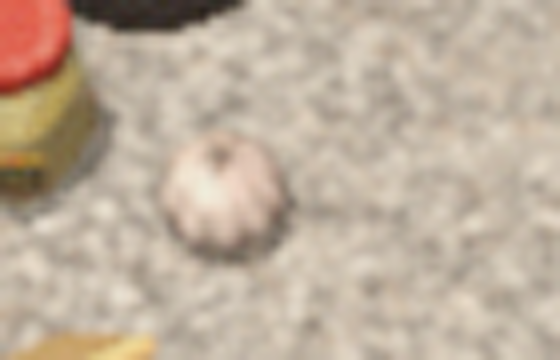

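```bash
python3 drive.py '.5 0 0 0 0 0 .0854;.5 0 0 0 0 0 .0854;.5 0 0 0 0 0 .0854;.5 0 0 0 0 0 .0854;.5 0 0 0 0 0 .0854'
python3 drive.py '.5 -.0056 -.02 0 0 0 0;.5 -.0056 -.03 0 0 0 0;.5 -.0056 -.03 0 0 0 0;.5 -.0056 -.03 0 0 0 0;.5 -.0056 -.03 0 0 0 0'
python3 drive.py '.5 -.0056 -.03 0 0 0 0;.5 -.0056 -.03 0 0 0 0;.5 -.0056 -.03 0 0 0 0;.5 -.0056 -.03 0 0 0 0;.5 -.0056 -.03 0 0 0 0'
python3 drive.py '.5 0 -.01 0 0 0 0;.5 0 0 0 0 0 0;.5 0 0 0 0 0 0'
python3 - <<'E'
from h import *
o=env.observe();print(o["eef_pos"],o["ee_rot"])
a=env.grab_frame("scene");cv2.imwrite("pics/s4f.png",a[:,:,::-1]);b=env.grab_frame("top");cv2.imwrite("pics/t4f.png",b[:,:,::-1])
k=lambda i:cv2.resize(i[:,:,::-1],None,fx=4,fy=4,interpolation=cv2.INTER_CUBIC)
cv2.imwrite("pics/s4.png",np.hstack([k(a[190:330,180:280]),k(b[150:290,210:310])]))
E
```

```text
t: 6.92
eef_pos: [0.4369, -0.2436, 0.032]
ee_rot: [-3.141, 0.001, -0.084]
contact_force: [-0.2, -0.7, -1.4]
gripper_width: 0.501
gripper_force: 7.6
t: 7.33
eef_pos: [0.4199, -0.1008, 0.032]
ee_rot: [-3.141, 0.0, -0.081]
contact_force: [-0.1, 0.7, -1.2]
gripper_width: 0.502
gripper_force: 7.6
t: 7.75
eef_pos: [0.404, 0.0511, 0.0322]
ee_rot: [3.141, -0.0, -0.08]
contact_force: [1.1, 0.1, -1.3]
gripper_width: 0.498
gripper_force: 7.6
t: 8.0
eef_pos: [0.4054, 0.0596, 0.0322]
ee_rot: [3.141, -0.0, -0.079]
contact_force: [0.5, -0.7, -1.4]
gripper_width: 0.499
gripper_force: 7.6
[0.4054175  0.05958474 0.0322164 ] [ 3.14055327e+00 -6.32393130e-05 -7.85234071e-02]
```

View pics/s4.png

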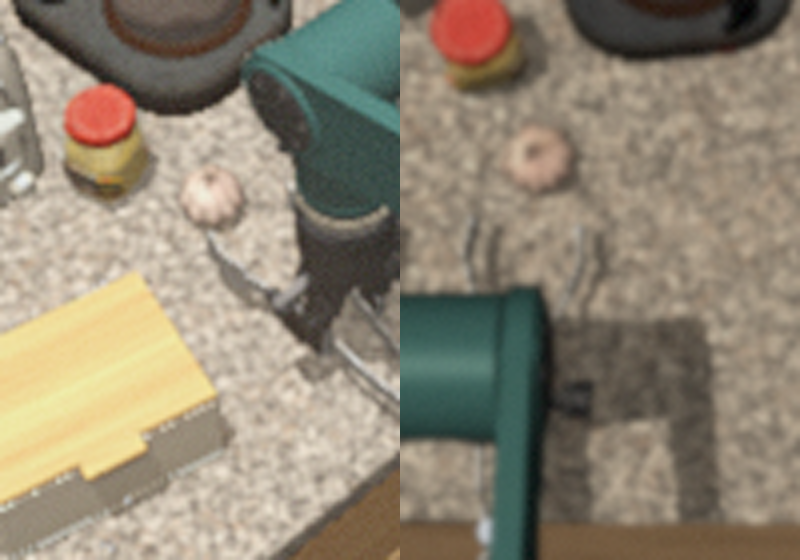

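Top panel: the jaw tips are at (472,215) and (582,227), and the bulb at (542,157). The lid is shut. I compute the alignment.

Run:
```python
from h import *
np.set_printoptions(precision=4,suppress=True)
o=env.observe()["eef_pos"]
l,r=crop(73,217,210,150,.065),crop(182,227,210,150,.065);m=(l+r)/2;b=crop(142,157,210,150,.028)
print(l,r,m,np.linalg.norm(l-r),"bulb",b, ray(232.9,238.9,.028,"scene"))
y=-.0785;R2=np.array([[np.cos(y),np.sin(y)],[-np.sin(y),np.cos(y)]])
print("tip in TCP frame (fwd,left)",R2@(m-o)[:2],"bulb",R2@(b-o)[:2])
print(np.arctan2(-(l-r)[0],(l-r)[1]))
```

```text
[0.535  0.0874 0.065 ] [0.528  0.0082 0.065 ] [0.5315 0.0478 0.065 ] 0.0794799808491843 bulb [0.5875 0.0423 0.028 ] [0.5796 0.0467 0.028 ]
tip in TCP frame (fwd,left) [ 0.1264 -0.001 ] bulb [ 0.1826 -0.0021]
-0.08785744949657018
```

```bash
python3 drive.py '.51 0 0 .011 0 0 0;.51 0 0 .01 0 0 0;.51 .01 0 0 0 0 0;.51 .01 0 0 0 0 0;.51 .01 0 0 0 0 0'
python3 drive.py '.51 .01 0 0 0 0 0;.51 .01 0 0 0 0 0;.51 .01 0 0 0 0 0;.51 .01 0 0 0 0 0;.51 .007 0 0 0 0 0'
python3 drive.py '.51 0 0 0 0 0 0;.51 0 0 0 0 0 0'
python3 - <<'E'
from h import *
o=env.observe();print(o["eef_pos"],o["ee_rot"])
a=env.grab_frame("scene");b=env.grab_frame("top")
k=lambda i:cv2.resize(i[:,:,::-1],None,fx=5,fy=5,interpolation=cv2.INTER_CUBIC)
cv2.imwrite("pics/s5.png",np.hstack([k(a[190:300,190:270]),k(b[140:250,210:290])]))
E
```

```text
t: 8.52
eef_pos: [0.4369, 0.0566, 0.0115]
ee_rot: [3.141, -0.001, -0.081]
contact_force: [1.1, 0.2, -1.9]
gripper_width: 0.509
gripper_force: 7.5
t: 8.93
eef_pos: [0.4838, 0.0534, 0.0115]
ee_rot: [3.142, -0.001, -0.08]
contact_force: [-0.1, 0.4, -0.1]
gripper_width: 0.513
gripper_force: 7.5
t: 9.1
eef_pos: [0.4823, 0.0536, 0.0112]
ee_rot: [3.141, 0.001, -0.08]
contact_force: [0.0, -0.1, -1.5]
gripper_width: 0.509
gripper_force: 7.5
[0.48234684 0.05355413 0.01118909] [ 3.14146990e+00  6.20446122e-04 -8.01496690e-02]
```

View pics/s5.png

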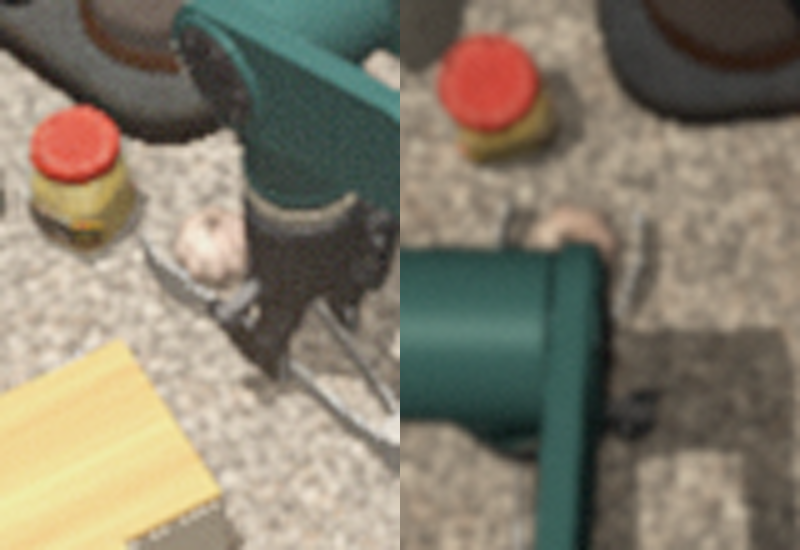

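The bulb sits midway between the jaws in the top panel (tips at x 508 and 640, bulb at 572). I close slowly.

```bash
python3 drive.py '.48 0 0 0 0 0 0;.45 0 0 0 0 0 0;.42 0 0 0 0 0 0;.4 0 0 0 0 0 0;.38 0 0 0 0 0 0' 32
python3 drive.py '.36 0 0 0 0 0 0;.34 0 0 0 0 0 0;.32 0 0 0 0 0 0;.3 0 0 0 0 0 0;.2 0 0 0 0 0 0'
python3 drive.py '.2 0 0 0 0 0 0;.2 0 0 0 0 0 0;.2 0 0 0 0 0 0'
```

```text
t: 9.62
eef_pos: [0.4821, 0.0536, 0.0114]
ee_rot: [3.142, -0.0, -0.08]
contact_force: [0.4, -0.3, -1.3]
gripper_width: 0.382
gripper_force: 9.1
t: 10.03
eef_pos: [0.4822, 0.0535, 0.0113]
ee_rot: [3.141, 0.0, -0.08]
contact_force: [-0.4, -0.1, -0.4]
gripper_width: 0.334
gripper_force: 31.6
t: 10.28
eef_pos: [0.4822, 0.0535, 0.0113]
ee_rot: [3.141, 0.0, -0.08]
contact_force: [-0.9, 1.2, -0.4]
gripper_width: 0.335
gripper_force: 31.6
```

It stopped on the bulb at 28.5 mm with 31.6 N. Now the lift.

```bash
python3 drive.py '.2 0 0 -.004 0 0 0;.2 0 0 -.008 0 0 0;.2 0 0 -.012 0 0 0;.2 0 0 -.014 0 0 0;.2 0 0 -.014 0 0 0'
python3 drive.py '.2 0 0 -.014 0 0 0;.2 0 0 -.014 0 0 0;.2 0 0 -.014 0 0 0;.2 0 0 -.014 0 0 0;.2 0 0 -.014 0 0 0'
python3 drive.py '.2 0 0 -.012 0 0 0;.2 0 0 -.008 0 0 0;.2 0 0 -.003 0 0 0;.2 0 0 0 0 0 0;.2 0 0 0 0 0 0'
python3 drive.py '.2 0 0 0 0 0 0;.2 0 0 0 0 0 0;.2 0 0 0 0 0 0;.2 0 0 0 0 0 0;.2 0 0 0 0 0 0'
python3 - <<'E'
from h import *
a=env.grab_frame("scene");b=env.grab_frame("top")
k=lambda i:cv2.resize(i[:,:,::-1],None,fx=4,fy=4,interpolation=cv2.INTER_CUBIC)
cv2.imwrite("pics/s6.png",np.hstack([k(a[170:310,180:280]),k(b[130:270,200:300])]))
E
```

```text
t: 10.7
eef_pos: [0.4821, 0.0536, 0.0643]
ee_rot: [3.142, 0.0, -0.08]
contact_force: [-0.5, -1.5, -1.3]
gripper_width: 0.337
gripper_force: 31.7
t: 11.12
eef_pos: [0.4822, 0.0536, 0.1347]
ee_rot: [3.142, -0.001, -0.08]
contact_force: [1.0, -0.0, -2.7]
gripper_width: 0.337
gripper_force: 31.7
t: 11.53
eef_pos: [0.4819, 0.0536, 0.1558]
ee_rot: [3.141, 0.001, -0.08]
contact_force: [-0.2, -0.6, -1.1]
gripper_width: 0.337
gripper_force: 31.7
t: 11.95
eef_pos: [0.4821, 0.0536, 0.156]
ee_rot: [3.141, 0.001, -0.08]
contact_force: [0.4, -0.1, -1.9]
gripper_width: 0.337
gripper_force: 31.7
```

View pics/s6.png

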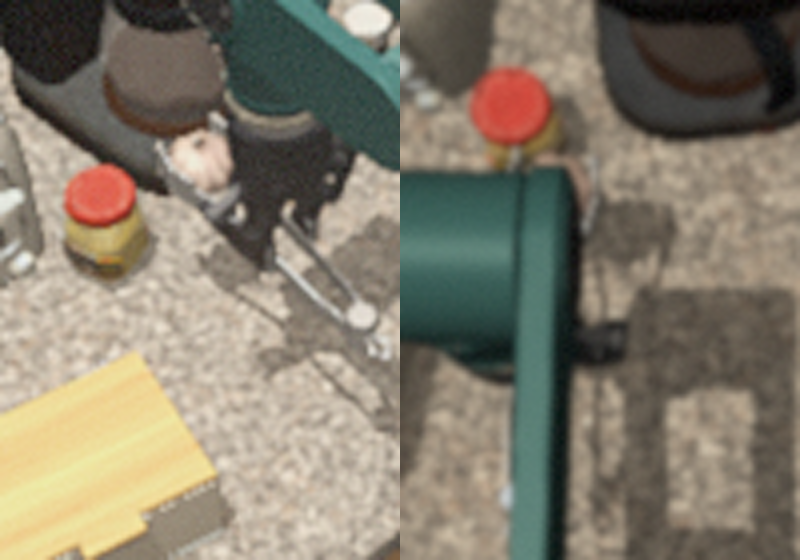

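The bulb is held between the jaws at (200,160), well above the worktop. The lid is shut, and the mustard jar stands unmoved.

```bash
python3 -c "
from rig import env
print(env.hand_in())"
```

```text
the job is handed in; nothing more can be done
None
```

I closed the keeper's lid and handed the job in with the loose bulb held still in the squeezed tongs, about 14 cm above the worktop; no verdict came back from the judging.

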